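Close the analyser's sample drawer and hold its cover plate for fastening

TASK

Push the analyser's open sample drawer fully home until it clicks into its detent; after that, pick up the ribbed cover plate by its rib and press its flat back squarely against the sprung grey seal frame round the drawer, edges matching the frame's edges. Hold it there off the bench with a steady push of about 10 newtons, never over 20, so that a colleague can put in the screws: finish while still gripping and pressing, do not let go. Leave the other things on the bench where they are.

Things in the scene. Friction and masses are not known exactly. Their poses are not given: they have to be found in the camera images.
- analyser: Orange bench analyser, fixed. Low sample bay (150 mm wide, 130 deep, 25 to 105 above the bench) towards the robot; tall housing (400 wide, top at 165) begins 110 behind the bay's front face. Origin: on the bench below the middle of the bay's front face; x points level into the machine (the way the drawer closes), z up. Its heading varies.
- drawer (a joint): How far the sample drawer is open (m): 0 fully home, at most 0.13. It slides along the analyser's x with about 1 N of friction; from 11 to 5 mm a sprung roller resists (steady push needed: about 6 N), from about 4 mm it draws the drawer home to a hard stop and keeps it there (over 4 N to pull it out).
- drawer_front (a point): Centre of the front face of the drawer's grey front panel (80 mm wide, 56 high; centre 65 above the bench). When home it is 6 in front of the bay's face, so 24 behind the relaxed seal frame's front face, between the posts (92 clear, open above: closed fingers pointing down fit in).
- seal: Light grey U-frame before the bay: two posts 16 mm wide, 80 high, a 9 high bar joining them at the bottom, no top bar; 124 wide over all, 12 thick. Sprung along the analyser's x, 1 N per mm, travel 24; relaxed, its front face is 30 before the bay's face. Origin: bottom middle of its front face, 25 above the bench, moving with it; axes as the analyser's.
- cover: Aluminium angle bracket with a central rib, 0.3 to 0.6 kg, loose, standing left or right of the drawer. Upright plate 124 mm wide, 80 high, 8 thick; foot flange 6 thick, reaching 60 from the back face. Origin: bottom middle of the plate's flat back face, x pointing out of that face, z up. Right in place, origin and axes agree with seal's, 25 above the bench.
- cover_rib (a point): Middle of the cover's solid upright rib, 50 mm above its foot's underside, 32 before the back face. The rib is 24 thick (along the cover's y), from 8 to 56 before the back face, top at 74: grip it across its thickness from above.
- plain_bracket: Bystander: smaller aluminium angle bracket without rib, 90 wide, 50 high; origin at the bottom of its flat back face.
- jar: Bystander: amber jar, 56 across, 85 high; origin at the bottom.
- beaker: Bystander: glass beaker, 64 across, 85 high; origin at the bottom.
- sample_cup: Bystander: white sample cup, 42 across, 28 high; origin at the bottom.
- screwdriver: Bystander: black screwdriver, 170 long, lying; origin under its middle.
- ring: Bystander: white sample-cup ring, 46 mm across, 12 high, lying flat; origin at the bottom.
Not all that is in view belongs to the job. What is shaped like the cover but brown or yellow is not meant.

How it is judged (in metres and radians):
On the way, in this order (a step that is already met when the one before it is completed fails the run):
1. the drawer is home in its detent while the cover still stands on the bench (value of joint drawer below 0.003 m and height (world z) of cover below 0.006 m), for 0.3 s.
2. the cover is gripped and lifted off the bench (height (world z) of cover above 0.012 m and contact force between the fingers and cover above 2 N), for 0.2 s.
At the end, for the whole second after the job is handed in: Drawer open by less than 3 mm; cover in the gripper, at least 12 mm above the bench and still, flat on the seal frame (both axes within 0.1 rad, at most 4 mm sunk in), sideways and in height within 8 mm of the frame, pressing on it with 6 to 15 N throughout the last second (all of step 2 and value of joint drawer below 0.003 m and contact force between cover and seal between 6 and 15 N and y of cover in the frame of seal between -0.008 and 0.008 m and z of cover in the frame of seal between -0.008 and 0.008 m and angle between the x axis of cover and the x axis of seal, either way round below 0.1 rad and angle between the z axis of cover and the z axis of seal, either way round below 0.1 rad and x of cover in the frame of seal below 0.004 m and linear speed of cover below 0.01 m/s); the arm keeps its last pose, push and grip.
It fails at once if the cover is pressed on the seal with more than 20 N (contact force between cover and seal above 20 N).
It fails at once if a bystander is moved by more than 25 mm (distance of any of plain_bracket, jar, beaker, sample_cup, screwdriver, ring from where it was at the start of the episode above 0.025 m).
It also fails if it takes over 64 s, if anything falls off the work surface, if the arm or the gripper's body presses on something with over 40 N, if the wrist force passes 120 N, or if a joint passes its speed limit or range.

ROBOT

A 7-joint arm with a two-finger parallel gripper is mounted at the origin on the work surface. World frame = base frame: x ahead of the robot, y to its left, z up, the work surface at z = 0. Lengths are in m, angles in degrees, forces in N, time in s.
With the tool pointing down it reaches from about 0.425 to 0.825 m from the base axis. Payload 3.6 kg.
Tool frame: the origin (TCP) lies between the finger pads; the fingertips stand 14 mm ahead of it and the grasp point (between the pads) lies 5 mm behind it; z points along the fingers, y is the line along which they close (so a half turn about z gives the same grasp; the last joint's range is limited). The gripper opens to 85 mm and grips with 20 to 120 N. Pads are 22 mm wide; open, the fingers measure 114 mm over their backs; the gripper's body (76 mm by 85 mm) begins 54 mm behind the grasp point. The pads swing forward as they close: fully open they stand 13 mm farther back than shut.
Start: joints at [69.758, 35.231, -0.722, 81.555, 0.464, 63.22, -2.315], TCP at [0.209, -0.616, 0.245] pointing down, gripper open.
Joint ranges: [-178.69, 178.69], [-17.37, 117.87], [-77.05, 75.6], [15.02, 138.74], [-78.02, 258.01], [0.78, 113.62], [-162.83, 162.83]. Speed limits (degrees/s): [159.86, 159.86, 180, 180, 180, 180, 180].

INTERFACE

Orientations are given as a 3x3 rotation matrix whose columns are the frame's x, y, z axes.
In Python, from bench import get_obs, read_camera, job_done, outline_of gives the robot as it stands.
- The arm moves only by the shell command python3 -m pendant 'ROWS' [FORCE]. ROWS is JSON, a list that holds one entry, the list of rows, each a list of 5 numbers: the closure, from -1 (fully open) to 1 (shut), then the shift along the world's x, y, z in cm, then the turn about the world's z in degrees. In form: [[[gripper, tx, ty, tz, yaw], ...]]. A call has 1 to 12 rows; each row shifts and turns the commanded pose from where the row before left it; what a row does not reach is not made up. A row lasts 1/12 s, in which the tool goes at most 41.7 mm and 7.16 degrees, less where a joint would pass 70% of its speed; a pose out of reach is approached as far as the arm can. A call with a gripper value outside its range is refused whole. The fingers move at their own pace and stop on an object; FORCE is the grip in N (left out, the last holds). Time passes only in rows, so rows that do not move let the fingers close. It gives the time, the measured TCP pose, the force, the opening and the grip force at its end, in the units of the state.
- get_obs(): the state, without advancing time (a new reading comes with each control period).
- read_camera(name): name is "scene" or "side" or "wrist"; returns a dict with "frame" (384x512x3 uint8, red, green, blue), "range_z" (384x512 float32, m along the optical axis (not along the pixel's ray), 0 where there is no reading), "vertical_fov" (degrees; the focal length in pixels is half the picture's height over the tangent of half this angle, whatever the lens; pixels are square), "cx", "cy" (the principal point, pixels), "R" (3x3) and "t" (3): a world point X has camera coordinates R X + t. Camera axes: x right, y down, z forward; pixel columns grow to the right and rows downward; lengths in m; the calibration is good to about 2 mm. A picture is of the moment at which its call begins.
- job_done(): hands the job in; it is judged then, once.
Trained networks look in a picture, given as the dict that the camera call returned (one of the last four; its "shot" number tells which), for a name from the list of things; names that differ only in an ending like _2 or _b are one class to them, and where a whole thing is asked for, a point or a joint stands for the part that bears it (a point fixed in the world has none). Each returns a list of dicts, best first, with "confidence" (0 to 1); they miss things now and then, are a little off and sometimes report something else, mostly with a low value. They report only what shows in the picture. A call takes as long as a camera call. They do not tell look-alikes from the thing itself.
- outline_of(picture, label): "region" (384x512 bool, what is visible of it) and "box" ([left, top, right, bottom] in pixels, round what is visible of it).
The state is a dict: "time": time; "joint_positions": joint angles; "qd": joint speeds; "tau": joint torques, N m; "ee_pos": TCP position; "tcp_rot": TCP orientation; "force": force on the tool from outside, world axes, zero at the start; "wrist_torque": the same for the moment, N m; "grip_width": opening from 0.0 (shut) to 1.0 (fully open); "gripper_force": force on a finger pad.
Only numpy, scipy, OpenCV 4.12 (cv2) and the standard library are available. Lean on these libraries where they do the work, as an engineer would, in place of code of your own. Each camera call takes 0.05 s, during which the arm holds its last target. There are 200 camera calls.

## Working session

There is one attempt and no reset: what is moved stays moved. The work goes in short steps, Python scripts to look and compute and a shell command to move; the robot and the scene stay as the last step left them, time stands still between calls to the robot, and variables do not carry over. Pictures are saved under pics/ and viewed, at most 10 in all, crops included, and the job is handed in when it is done.

```bash
mkdir -p pics; ls; cat > h.py <<'E'
import numpy as np, cv2
from bench import *
def pts(p, mask=None):
    d=p["range_z"]; H,W=d.shape; f=H/2/np.tan(np.radians(p["vertical_fov"])/2)
    v,u=np.mgrid[:H,:W]; c=np.stack([(u-p["cx"])*d/f,(v-p["cy"])*d/f,d],-1)
    X=(c-np.array(p["t"]))@np.array(p["R"])
    ok=d>0
    if mask is not None: ok&=mask
    return X,ok
def save(p,n): cv2.imwrite(f"pics/{n}.png",p["frame"][...,::-1])
E
python3 - <<'E'
from h import *
o=get_obs();print({k:np.round(v,3).tolist() for k,v in o.items()})
im=[]
for n in("scene","side","wrist"):
    p=read_camera(n); im.append(p["frame"]); print(n,np.round(p["R"],3).tolist(),np.round(p["t"],3),p["vertical_fov"])
    for l in("cover","seal","drawer","plain_bracket","jar","beaker","sample_cup","screwdriver","ring"):
        for r in outline_of(p,l)[:2]:
            if r["confidence"]<.3: continue
            X,ok=pts(p,r["region"]); q=X[ok]
            print(l,round(r["confidence"],2),np.round(r["box"]).tolist(),len(q),np.round(np.median(q,0),3) if len(q) else '',np.round(np.percentile(q,[2,98],axis=0),3).tolist() if len(q) else '')
    np.savez(f"{n}0.npz",**{k:np.asarray(v) for k,v in p.items()})
    save(p,n+"0")
E
```

```text
pics
{'time': 0.0, 'joint_positions': [69.757, 35.29, -0.722, 81.642, 0.462, 63.22, -2.312], 'qd': [0.011, 0.024, 0.09, 0.023, 0.063, -0.036, -0.015], 'tau': [0.0, -46.921, 0.259, -17.103, 0.01, 0.009, -0.0], 'ee_pos': [0.208, -0.615, 0.244], 'tcp_rot': [[0.947, 0.321, -0.001], [0.321, -0.947, 0.002], [-0.0, -0.003, -1.0]], 'force': [-0.013, -0.172, -0.332], 'wrist_torque': [0.013, -0.018, -0.016], 'gripper_force': 0.0, 'grip_width': 1.002}
scene [[-0.786, 0.618, 0.015], [0.383, 0.507, -0.772], [-0.485, -0.601, -0.635]] [ 0.417 -0.106  1.411] 49.13094743918007
cover 0.69 [204.0, 134.0, 248.0, 168.0] 846 [ 0.425 -0.286  0.046] [[0.365, -0.344, 0.003], [0.454, -0.232, 0.081]]
cover 0.64 [197.0, 107.0, 218.0, 139.0] 422 [ 0.369 -0.472  0.038] [[0.343, -0.513, 0.004], [0.414, -0.433, 0.081]]
seal 0.52 [196.0, 191.0, 234.0, 235.0] 246 [0.613 0.004 0.085] [[0.601, -0.109, 0.029], [0.636, 0.012, 0.106]]
drawer 0.57 [206.0, 183.0, 245.0, 215.0] 677 [ 0.565 -0.059  0.073] [[0.547, -0.094, 0.042], [0.62, -0.021, 0.094]]
plain_bracket 0.73 [333.0, 249.0, 371.0, 288.0] 747 [0.455 0.284 0.007] [[
[... 1423 characters left out ...]
 0.087]]
sample_cup 0.69 [273.0, 185.0, 286.0, 202.0] 162 [ 0.43  -0.135  0.02 ] [[0.41, -0.197, 0.001], [0.47, -0.116, 0.032]]
screwdriver 0.78 [206.0, 221.0, 252.0, 246.0] 259 [0.383 0.113 0.021] [[0.347, 0.099, 0.008], [0.483, 0.121, 0.028]]
ring 0.6 [71.0, 104.0, 238.0, 200.0] 10933 [0.771 0.036 0.124] [[0.557, -0.196, 0.032], [0.973, 0.199, 0.169]]
wrist [[0.321, -0.947, 0.001], [-0.913, -0.309, 0.266], [-0.252, -0.087, -0.964]] [-0.648 -0.034  0.376] 58.65552440615211
cover 0.66 [166.0, 0.0, 242.0, 38.0] 1675 [ 0.33  -0.521  0.005] [[0.31, -0.546, 0.003], [0.349, -0.488, 0.006]]
cover 0.57 [0.0, 0.0, 43.0, 92.0] 2263 [ 0.239 -0.36   0.015] [[0.2, -0.377, 0.001], [0.273, -0.335, 0.057]]
```

```bash
python3 - <<'E'
import cv2,numpy as np
a=cv2.imread("pics/scene0.png")[80:310,140:400];b=cv2.imread("pics/side0.png")[80:310,60:400]
a=cv2.resize(a,(452,400),interpolation=2);b=cv2.resize(b,(346,234),interpolation=2)
cv2.imwrite("pics/a.png",cv2.resize(cv2.imread("pics/scene0.png")[80:310,140:400],(678,600),interpolation=2))
cv2.imwrite("pics/b.png",cv2.resize(cv2.imread("pics/side0.png")[80:310,60:400],(800,541),interpolation=2))
E
```

```text
(no output)
```

View pics/a.png

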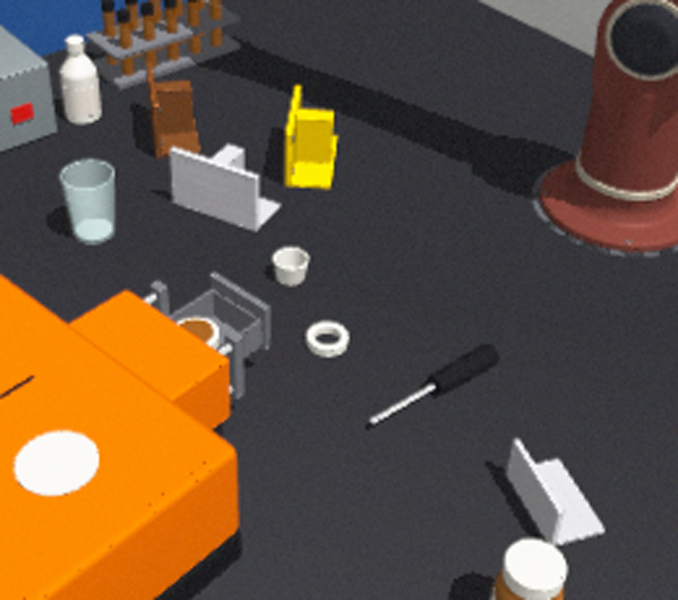

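View pics/b.png

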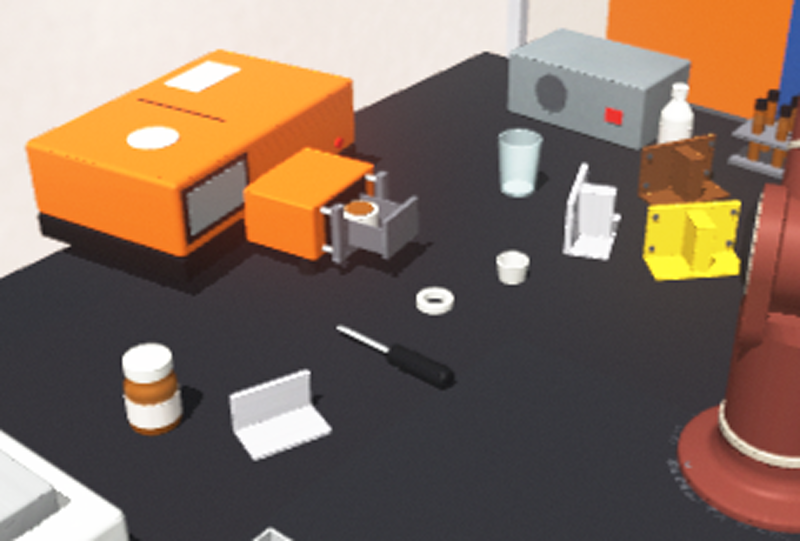

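The first picture (scene) shows the silver ribbed cover (170-280,145-225), the drawer open (180-270,275-350), yellow and brown look-alikes behind, beaker left, cup, ring and screwdriver in front. The second (side) shows the cover rib at (600,205) and the drawer front at (400,230).

```bash
cat > m.py <<'E'
from h import *
def rect(q,s):
    (c,wh,a)=cv2.minAreaRect((q[:,:2]*1000).astype(np.float32)); print(s,len(q),np.round(c,1),np.round(wh,1),round(a,1))
def planefit(q,s,it=400,tol=.002):
    # vertical plane n.(x,y)=d
    r=np.random.default_rng(0);best=None
    for _ in range(it):
        a,b=q[r.choice(len(q),2,replace=False),:2]; t=b-a
        if np.hypot(*t)<.03: continue
        n=np.array([-t[1],t[0]])/np.hypot(*t); m=abs((q[:,:2]-a)@n)<tol
        if best is None or m.sum()>best.sum(): best=m
    k=q[best]; c=k.mean(0); w,v=np.linalg.eigh(np.cov((k[:,:2]-c[:2]).T)); n=v[:,0]
    e=(k[:,:2]-c[:2])@v[:,1]
    print(s,best.sum(),len(q),"n deg",round(np.degrees(np.arctan2(n[1],n[0])),2),"d",round(n@c[:2],4),"c",np.round(c,4),"ext",np.round(np.percentile(e,[1,99]),4),"mid",np.round(c[:2]+v[:,1]*np.percentile(e,[1,99]).mean(),4),"z",np.round(np.percentile(k[:,2],[1,99]),4))
    return k
if __name__=="__main__":
  for n in("scene","side"):
    p={k:v for k,v in np.load(n+"0.npz").items()}
    X,ok=pts(p); hsv=cv2.cvtColor(p["frame"],cv2.COLOR_RGB2HSV)
    near=ok&(X[...,0]>.3)&(X[...,0]<1.1)&(abs(X[...,1])<.35)
    org=near&(abs(hsv[...,0].astype(int)-13)<6)&(hsv[...,1]>180)
    q=X[org]; rect(q[abs(q[:,2]-.165)<.004],n+" house"); b=q[(abs(q[:,2]-.105)<.004)]; rect(b,n+" bay")
    if n=="side": planefit(q[(q[:,2]<.1)&(q[:,2]>.03)&(q[:,0]<.75)],"bayface")
    g=X[near&(hsv[...,1]<70)]
    c=g[(np.hypot(g[:,0]-.42,g[:,1]+.285)<.09)&(g[:,2]>.012)]
    planefit(c,n+" cover"); t=c[c[:,2]>.066];rect(t,"covertop"); print(np.round(np.percentile(c[:,2],99),4))
    d=g[(g[:,0]>.52)&(g[:,0]<.68)&(abs(g[:,1]+.04)<.1)&(g[:,2]>.03)&(g[:,2]<.12)]
    dd=d[(d[:,0]<.6)]
    planefit(dd,n+" drawer"); s=d[(d[:,2]>.097)]; rect(s,"posts top")
    for sgn in(0,1):
        m=s[(s[:,1]>-.05)==sgn]
        if len(m): print("post",len(m),np.round(m.mean(0),4))
E
python3 m.py
```

```text
scene house 14489 [871.8 -11.9] [248.6 398.3] 8.8
scene bay 1603 [816.6 -12.9] [359.2 387.2] 8.8
scene cover 428 717 n deg -157.48 d -0.2878 c [ 0.4303 -0.2865  0.0479] ext [-0.0627  0.0599] mid [ 0.4309 -0.2878] z [0.0124 0.0811]
covertop 239 [ 406.4 -297.9] [ 62.6 123.4] 22.3
0.0811
scene drawer 207 549 n deg -167.87 d -0.5351 c [ 0.5599 -0.0582  0.0695] ext [-0.0365  0.0382] mid [ 0.5597 -0.0574] z [0.0417 0.0934]
posts top 65 [621.6 -49.6] [ 24.1 124.4] 8.7
post 27 [ 0.6252 -0.1031  0.1026]
post 38 [0.6103 0.0032 0.1023]
side house 3175 [867.   -8.6] [246.1 398.5] 8.7
side bay 959 [764.3  31.8] [460.5 235. ] 67.5
bayface 369 980 n deg -80.98 d 0.0741 c [0.683  0.0335 0.0646] ext [-0.056   0.0542] mid [0.6838 0.0336] z [0.0306 0.0989]
side cover 134 460 n deg -67.28 d 0.4226 c [ 0.3997 -0.2908  0.0451] ext [-0.0255  0.0217] mid [ 0.4015 -0.2901] z [0.0125 0.0778]
covertop 155 [ 405.8 -292.6] [ 56.5 124.6] 23.2
0.0839
side drawer 187 444 n deg -171.42 d -0.5381 c [ 0.5532 -0.0592  0.0675] ext [-0.0393  0.0397] mid [ 0.5531 -0.059 ] z [0.0399 0.0969]
posts top 56 [617.3 -51.7] [108.6  89.5] 64.5
post 27 [ 0.62   -0.1002  0.1023]
post 29 [0.6086 0.004  0.1027]
```

```bash
python3 -m pendant '[[[1,1.9,3.4,0,-5],[1,1.9,3.4,0,-5],[1,1.9,3.4,0,0],[1,1.9,3.4,0,0],[1,1.9,3.4,0,0],[1,1.9,3.4,0,0],[1,1.9,3.4,0,0],[1,1.9,3.4,0,0],[1,1.9,3.4,0,0],[1,1.9,3.4,0,0],[1,1.9,3.4,0,0],[1,1.9,3.4,0,0]]]' 40
```

```text
time: 2.5
ee_pos: [0.4374, -0.2059, 0.2457]
tcp_rot: [[0.988, 0.152, 0.001], [0.152, -0.988, -0.0], [0.001, 0.001, -1.0]]
force: [1.0, -0.2, -0.1]
grip_width: 0.001
gripper_force: 0.0
```

```bash
python3 -m pendant '[[[1,1.9,3.4,0,0],[1,1.9,3.4,0,0],[1,1.9,3.4,0,0],[1,1.9,3.4,0,0],[1,0,0,0,0],[1,0,0,0,0]]]'; python3 - <<'E'
from h import *
print(get_obs()["tcp_rot"],get_obs()["joint_positions"])
E
```

```text
time: 3.0
ee_pos: [0.5137, -0.0684, 0.2453]
tcp_rot: [[0.987, 0.158, 0.001], [0.158, -0.987, 0.001], [0.001, -0.001, -1.0]]
force: [-0.3, -1.0, 0.4]
grip_width: -0.002
gripper_force: 0.0
[[ 9.87399537e-01  1.58245791e-01  6.51103392e-04]
 [ 1.58244972e-01 -9.87399201e-01  1.16029247e-03]
 [ 8.26510369e-04 -1.04263841e-03 -9.99999115e-01]] [  8.22631441  23.58201005  -4.31430925 103.17441318   2.06531027
  53.28871083 -77.8578244 ]
```

```bash
python3 -m pendant '[[[1,0,0.4,-3.4,0],[1,0,0,-3.4,0],[1,0,0,-3.4,0],[1,0,0,-3.4,0],[1,0,0,-3.4,0],[1,0,0,0,0],[1,1,0.15,0,0],[1,1,0.15,0,0],[1,0,0,0,0]]]'; python3 - <<'E'
from h import *
p=read_camera("wrist");save(p,"w1");p=read_camera("side")
cv2.imwrite("pics/s1.png",cv2.resize(p["frame"][100:260,120:340,::-1],(770,560)))
E
```

```text
time: 3.75
ee_pos: [0.5355, -0.0657, 0.0772]
tcp_rot: [[0.989, 0.151, 0.005], [0.151, -0.989, -0.001], [0.005, 0.002, -1.0]]
force: [1.0, 0.6, 1.0]
grip_width: -0.0
gripper_force: 0.0
```

View pics/s1.png

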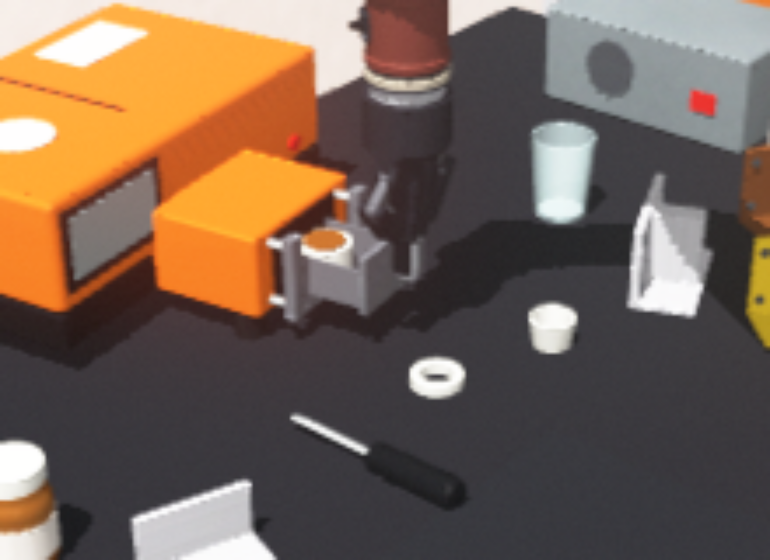

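The fingers hang at (415,265), just before the drawer's front panel at (385,265), centred on it; nothing is disturbed. Now I push.

```bash
python3 -m pendant '[[[1,0.99,0.15,0,0],[1,0.99,0.15,0,0],[1,0.99,0.15,0,0],[1,0.99,0.15,0,0],[1,0.99,0.15,0,0],[1,0.99,0.15,0,0],[1,0.99,0.15,0,0],[1,0,0,0,0]]]'; python3 -m pendant '[[[1,0.5,0.08,0,0],[1,0.3,0.05,0,0],[1,0.2,0.03,0,0],[1,0,0,0,0]]]'
```

```text
time: 4.52
ee_pos: [0.6031, -0.0544, 0.0765]
tcp_rot: [[0.988, 0.152, 0.003], [0.152, -0.988, -0.0], [0.003, 0.001, -1.0]]
force: [0.0, -0.8, 0.3]
grip_width: 0.004
gripper_force: 0.0
time: 4.85
ee_pos: [0.6118, -0.0528, 0.0755]
tcp_rot: [[0.988, 0.151, -0.0], [0.151, -0.988, -0.0], [-0.0, 0.0, -1.0]]
force: [-0.2, 0.4, -0.4]
grip_width: 0.002
gripper_force: 0.2
```

```bash
for i in 1 2 3; do python3 -m pendant '[[[1,0.3,0.045,0,0],[1,0,0,0,0],[1,0,0,0,0]]]' | egrep 'ee_pos|^force'; done
```

```text
ee_pos: [0.6131, -0.0525, 0.0751]
force: [-5.6, -1.1, 3.4]
ee_pos: [0.6159, -0.0521, 0.075]
force: [-4.5, -1.2, 3.0]
ee_pos: [0.6208, -0.0513, 0.075]
force: [-2.0, -0.9, -0.6]
```

```bash
for i in 1 2 3; do python3 -m pendant '[[[1,0.2,0.03,0,0],[1,0,0,0,0],[1,0,0,0,0]]]' | egrep 'ee_pos|^force'; done
```

```text
ee_pos: [0.6227, -0.051, 0.075]
force: [-3.9, -2.0, -0.4]
ee_pos: [0.6227, -0.051, 0.0749]
force: [-7.5, -1.1, 3.1]
ee_pos: [0.6227, -0.051, 0.075]
force: [-9.9, -1.8, 5.2]
```

```bash
python3 -m pendant '[[[1,-1.5,-0.23,0,0],[1,-1.5,-0.23,0,0],[1,-1.5,-0.23,0,0],[1,-1.5,-0.23,0,0],[1,-0.2,0,3.5,0],[1,0,0,3.5,0],[1,0,0,3.5,0],[1,0,0,3.5,0],[1,0,0,3.5,0],[-1,0,0,0,0]]]'; python3 -m pendant '[[[-1,-2,-3,0,5],[-1,-2,-3,0,5],[-1,-2,-3,0,4],[-1,-2,-3,0,0],[-1,-2,-3,0,0],[-1,-2,-3,0,0],[-1,-2,-3,0,0],[-1,-2,-3,0,0],[-1,0,0,0,0],[-1,0,0,0,0]]]'
cat > m2.py <<'E'
from m import *
o=get_obs(); print(np.round(o["ee_pos"],4),np.degrees(np.arctan2(o["tcp_rot"][1][0],o["tcp_rot"][0][0])), np.round(o["joint_positions"],1))
for n in("scene","side","wrist"):
    p=read_camera(n); X,ok=pts(p); hsv=cv2.cvtColor(p["frame"],cv2.COLOR_RGB2HSV); save(p,n+"2")
    np.savez(f"{n}2.npz",**{k:np.asarray(v) for k,v in p.items()})
    near=ok&(hsv[...,1]<70)
    g=X[near]; c=g[(np.hypot(g[:,0]-.41,g[:,1]+.295)<.085)&(g[:,2]>.012)&(g[:,2]<.1)]
    if len(c)>50:
        planefit(c,n+" cover"); t=c[(c[:,2]>.066)&(c[:,2]<.09)]; rect(t,"top")
        n2=np.array([.924,.383]);yv=np.array([-.383,.924]); a=(t[:,:2]-[.4309,-.2878])@np.stack([n2,yv],1)
        rb=a[(a[:,0]<-.014)&(a[:,0]>-.06)]; print("rib n",len(rb), np.round(np.percentile(rb,[3,97],axis=0),4) if len(rb) else '', "edge x", np.round(np.percentile(a[:,0],[2,98]),4),"y",np.round(np.percentile(a[:,1],[2,98]),4))
    d=g[(g[:,0]>.52)&(g[:,0]<.68)&(abs(g[:,1]+.05)<.032)&(g[:,2]>.045)&(g[:,2]<.12)]
    if len(d)>40: planefit(d,n+" drawer")
E
python3 m2.py
```

```text
time: 7.18
ee_pos: [0.5712, -0.0589, 0.259]
tcp_rot: [[0.988, 0.152, 0.021], [0.152, -0.988, -0.0], [0.021, 0.003, -1.0]]
force: [0.8, 0.4, -0.2]
grip_width: 0.129
gripper_force: 0.0
time: 8.02
ee_pos: [0.4048, -0.3021, 0.2508]
tcp_rot: [[0.925, 0.381, 0.003], [0.381, -0.925, -0.002], [0.002, 0.003, -1.0]]
force: [0.6, -0.7, 0.5]
grip_width: 1.002
gripper_force: 0.0
[ 0.4048 -0.3021  0.2508] 22.406087582467546 [ 37.8  22.   -5.  104.8   2.3  53.1 -35.8]
scene cover 419 716 n deg -157.3 d -0.2864 c [ 0.4297 -0.2851  0.0477] ext [-0.0642  0.0581] mid [ 0.4308 -0.2879] z [0.0127 0.0814]
top 235 [ 408.7 -299.1] [ 61.1 125.6] 25.2
rib n 61 [[-0.0539 -0.012 ]
 [-0.0168  0.012 ]] edge x [-0.0527  0.0041] y [-0.0598  0.0582]
side cover 130 458 n deg -60.08 d 0.4509 c [ 0.3985 -0.2909  0.0433] ext [-0.0267  0.0222] mid [ 0.4004 -0.2898] z [0.0129 0.081 ]
top 154 [ 406.9 -295.7] [ 56.4 124.9] 21.9
rib n 69 [[-0.0533 -0.0109]
 [-0.015   0.0151]] edge x [-0.0529  0.0018] y [-0.0539  0.0615]
side drawer 102 131 n deg -171.88 d -0.6223 c [ 0.637  -0.0583  0.0735] ext [-0.0224  0.0308] mid [ 0.6364 -0.0542] z [0.0455 0.0981]
wrist cover 1484 3604 n deg -156.95 d -0.2847 c [ 0.4316 -0.2871  0.0583] ext [-0.0602  0.0592] mid [ 0.4318 -0.2876] z [0.015 0.08 ]
top 2807 [ 406.5 -297.8] [ 56.  123.7] 22.6
rib n 1098 [[-0.0529 -0.0109]
 [-0.0151  0.0118]] edge x [-0.052   0.0015] y [-0.0569  0.0573]
```

```bash
python3 -m pendant '[[[-1,-0.3,0.2,-3,0],[-1,0,0,-3,0],[-1,0,0,-3,0],[-1,0,0,-3,0],[-1,0,0,0,0],[-1,0,0,0,0]]]'; python3 -m pendant '[[[-1,0,0,-2.2,0],[-1,0,0,-2.2,0],[-1,0,0,-2.2,0],[-1,0,0,-2.0,0],[-1,0,0,0,0],[-1,0,0,0,0]]]'
```

```text
time: 8.67
ee_pos: [0.4027, -0.2958, 0.1296]
tcp_rot: [[0.921, 0.389, -0.002], [0.389, -0.921, 0.002], [-0.001, -0.003, -1.0]]
force: [-0.1, -0.2, 0.8]
grip_width: 1.003
gripper_force: 0.0
time: 9.17
ee_pos: [0.4034, -0.2975, 0.0455]
tcp_rot: [[0.922, 0.387, 0.002], [0.387, -0.922, -0.001], [0.001, 0.001, -1.0]]
force: [-0.6, 0.5, 0.4]
grip_width: 1.0
gripper_force: 0.0
```

```bash
python3 -m pendant '[[[-1,-0.1,-0.25,0,0],[-1,0,0,0,0],[1,0,0,0,0],[1,0,0,0,0],[1,0,0,0,0],[1,0,0,0,0],[1,0,0,0,0],[1,0,0,0,0],[1,0,0,0,0],[1,0,0,0,0],[1,0,0,0,0],[1,0,0,0,0]]]' 80
```

```text
time: 10.17
ee_pos: [0.4015, -0.3006, 0.0448]
tcp_rot: [[0.922, 0.386, 0.001], [0.386, -0.922, -0.001], [0.001, 0.002, -1.0]]
force: [0.7, -1.3, 5.2]
grip_width: 0.27
gripper_force: 79.4
```

```bash
python3 -m pendant '[[[1,0,0,0.5,0],[1,0,0,1,0],[1,0,0,1.5,0],[1,0,0,2,0],[1,0,0,2,0],[1,0,0,0,0],[1,0,0,0,0],[1,0,0,0,0]]]'; python3 -m pendant '[[[1,1.04,1.98,0,-1.17],[1,1.04,1.98,0,-1.17],[1,1.04,1.98,0,-1.17],[1,1.04,1.98,0,-1.17],[1,1.04,1.98,0,-1.17],[1,1.04,1.98,0,-1.17],[1,1.04,1.98,0,-1.17],[1,1.04,1.98,0,-1.17],[1,1.04,1.98,0,-1.17],[1,1.04,1.98,0,-1.17],[1,1.04,1.98,0,-1.17],[1,1.04,1.98,0,-1.17]]]'; python3 -m pendant '[[[1,0,0,0,0],[1,0,0,0,0],[1,0,0,0,0]]]'; python3 - <<'E'
from h import *
a=[]
for n in("scene","side"):
    p=read_camera(n);save(p,n+"3"); np.savez(f"{n}3.npz",**{k:np.asarray(v) for k,v in p.items()})
    c=p["frame"][120:260,170:310] if n=="scene" else p["frame"][110:230,170:290]
    a.append(cv2.resize(c,(400,400))[...,::-1])
cv2.imwrite("pics/st3.png",np.hstack(a))
E
```

```text
time: 10.83
ee_pos: [0.3997, -0.299, 0.1132]
tcp_rot: [[0.922, 0.387, -0.003], [0.387, -0.922, 0.002], [-0.002, -0.003, -1.0]]
force: [-0.2, 0.4, -5.5]
grip_width: 0.266
gripper_force: 79.2
time: 11.83
ee_pos: [0.5245, -0.0609, 0.1123]
tcp_rot: [[0.989, 0.15, -0.005], [0.15, -0.989, 0.0], [-0.005, -0.001, -1.0]]
force: [0.0, 0.1, -5.7]
grip_width: 0.27
gripper_force: 79.1
time: 12.08
ee_pos: [0.5242, -0.0626, 0.1128]
tcp_rot: [[0.988, 0.151, -0.004], [0.151, -0.988, -0.0], [-0.004, -0.0, -1.0]]
force: [-0.1, -0.1, -5.5]
grip_width: 0.275
gripper_force: 79.4
```

View pics/st3.png

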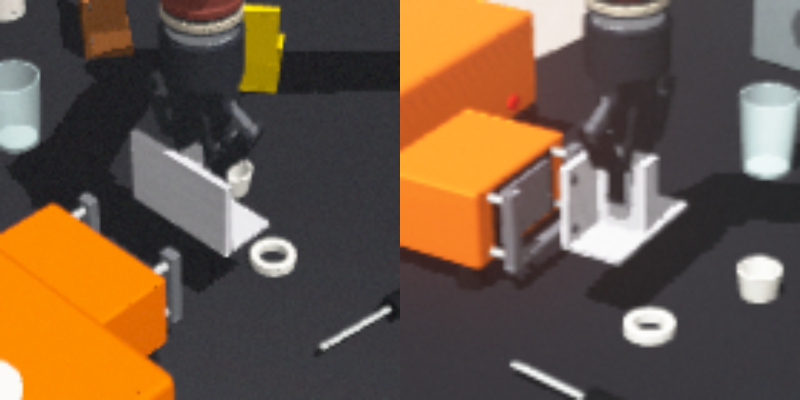

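The cover is held upright and square before the seal (left: plate at (130-235,130-250), posts at (90,215) and (172,285)). The drawer is home. Next I measure the offset.

```bash
cat > m3.py <<'E'
from m import *
import sys
e=np.array([[.988,.152],[-.152,.988]])
o=get_obs(); print("tcp f,l",np.round(e@o["ee_pos"][:2],4),o["ee_pos"][2])
for n in("scene","side"):
    p=dict(np.load(n+"3.npz")); X,ok=pts(p); hsv=cv2.cvtColor(p["frame"],cv2.COLOR_RGB2HSV)
    g=X[ok&(hsv[...,1]<75)&(hsv[...,2]>60)]; F=g[:,:2]@e.T; q=np.c_[F,g[:,2]]
    c=q[(q[:,0]>.47)&(q[:,0]<.565)&(abs(q[:,1]+.142)<.08)&(q[:,2]>.04)&(q[:,2]<.14)]
    if n=="scene":
        k=planefit(c,n+" cover(analyser frame)"); A=np.c_[k[:,2],np.ones(len(k))]; print("tilt dx/dz",np.linalg.lstsq(A,k[:,0],rcond=None)[0])
    pl=c[c[:,0]>.53]; print("plate lat",np.round(np.percentile(pl[:,1],[1,99]),4),"z",np.round(np.percentile(pl[:,2],[1,99]),4),"fmax",np.round(np.percentile(c[:,0],98),4))
    s=q[(q[:,0]>.58)&(q[:,0]<.612)&(abs(q[:,1]+.142)<.075)&(q[:,2]>.02)&(q[:,2]<.11)]
    for sg in(-1,1):
        m=s[(sg*(s[:,1]+.142)>.035)]
        if len(m): print(n,"post",sg,len(m),"f",np.round(np.percentile(m[:,0],[2,10,50,90,98]),4),"l",np.round(np.percentile(m[:,1],[2,50,98]),4),"z",np.round(np.percentile(m[:,2],[2,98]),4))
E
python3 m3.py
```

```text
tcp f,l [ 0.5085 -0.1426] 0.11339317478746923
scene cover(analyser frame) 642 877 n deg -179.99 d -0.5407 c [ 0.5408 -0.1381  0.105 ] ext [-0.0626  0.0582] mid [ 0.5408 -0.1402] z [0.0692 0.1392]
tilt dx/dz [0.00469475 0.54026972]
plate lat [-0.2013 -0.0795] z [0.0691 0.1393] fmax 0.5427
scene post -1 72 f [0.5948 0.5961 0.6031 0.6069 0.6113] l [-0.2043 -0.1936 -0.19  ] z [0.0727 0.1062]
scene post 1 153 f [0.5943 0.5964 0.6039 0.6067 0.6098] l [-0.0964 -0.0852 -0.0823] z [0.0286 0.1061]
plate lat [-0.1348 -0.0789] z [0.0722 0.1397] fmax 0.54
side post -1 24 f [0.5946 0.5979 0.6004 0.6061 0.608 ] l [-0.2068 -0.1945 -0.1869] z [0.0952 0.1081]
side post 1 142 f [0.5934 0.5949 0.5984 0.6058 0.6091] l [-0.1002 -0.0868 -0.0807] z [0.0281 0.1062]
```

```bash
python3 -m pendant '[[[1,0.04,-0.25,-1.5,0],[1,0,0,-1.5,0],[1,0,0,-1.3,0],[1,0,0,0,0],[1,1,0.15,0,0],[1,1,0.15,0,0],[1,1,0.15,0,0],[1,0.5,0.08,0,0],[1,0.5,0.08,0,0],[1,0,0,0,0],[1,0,0,0,0],[1,0,0,0,0]]]'; python3 - <<'E'
from h import *
e=np.array([[.988,.152],[-.152,.988]])
o=get_obs();print(e@o["ee_pos"][:2])
E
```

```text
time: 13.18
ee_pos: [0.5652, -0.059, 0.0712]
tcp_rot: [[0.989, 0.151, -0.002], [0.151, -0.989, -0.0], [-0.002, -0.0, -1.0]]
force: [0.2, -0.8, -5.4]
grip_width: 0.269
gripper_force: 79.4
[ 0.54944379 -0.14421092]
```

```bash
python3 - <<'E'
from m import *
e=np.array([[.988,.152],[-.152,.988]])
for n in("scene","side"):
    p=read_camera(n); X,ok=pts(p); hsv=cv2.cvtColor(p["frame"],cv2.COLOR_RGB2HSV); save(p,n+"4")
    q=X[ok&(hsv[...,1]<75)&(hsv[...,2]>60)]; q=np.c_[q[:,:2]@e.T,q[:,2]]
    for s,a,b in(("cover",.57,.5855),("seal",.594,.606)):
        m=q[(q[:,0]>a)&(q[:,0]<b)&(abs(q[:,1]+.142)<.075)&(q[:,2]>.02)&(q[:,2]<.13)]
        print(n,s,len(m),"f",np.round(np.percentile(m[:,0],[2,50,98]),4),"l",np.round(np.percentile(m[:,1],[1,99]),4),"z",np.round(np.percentile(m[:,2],[1,95,99]),4))
E
python3 -m pendant '[[[1,0.4,0.05,-0.1,0],[1,0.4,0.05,0,0],[1,0,0,0,0],[1,0,0,0,0],[1,0,0,0,0]]]'
```

```text
scene cover 594 f [0.5752 0.5816 0.5839] l [-0.204  -0.0819] z [0.0304 0.1063 0.1079]
scene seal 180 f [0.5945 0.602  0.6059] l [-0.2039 -0.0817] z [0.028  0.1048 0.106 ]
side cover 290 f [0.5711 0.5767 0.5834] l [-0.137  -0.0792] z [0.0311 0.1062 0.1097]
side seal 122 f [0.5944 0.598  0.6054] l [-0.1    -0.0792] z [0.0296 0.106  0.1082]
time: 13.7
ee_pos: [0.5741, -0.0576, 0.0702]
tcp_rot: [[0.989, 0.151, -0.0], [0.151, -0.989, 0.0], [-0.0, -0.0, -1.0]]
force: [-0.3, 0.4, -5.2]
grip_width: 0.269
gripper_force: 79.4
```

```bash
for i in 1 2 ; do python3 -m pendant '[[[1,0.2,0.03,0,0],[1,0.2,0.03,0,0],[1,0,0,0,0],[1,0,0,0,0],[1,0,0,0,0]]]' | egrep 'ee_pos|^force'; done; python3 -m pendant '[[[1,0.2,0.03,0,0],[1,0,0,0,0],[1,0,0,0,0],[1,0,0,0,0]]]'
```

```text
ee_pos: [0.5778, -0.0572, 0.0702]
force: [-0.6, -0.9, -6.5]
ee_pos: [0.5812, -0.0567, 0.0701]
force: [-5.1, -0.7, -3.4]
time: 14.87
ee_pos: [0.5828, -0.0565, 0.0701]
tcp_rot: [[0.988, 0.151, -0.003], [0.151, -0.988, -0.0], [-0.003, -0.0, -1.0]]
force: [-5.5, -2.3, -3.0]
grip_width: 0.271
gripper_force: 79.9
```

```bash
for i in 1 2 ; do python3 -m pendant '[[[1,0.2,0.03,0,0],[1,0,0,0,0],[1,0,0,0,0],[1,0,0,0,0]]]' | egrep 'ee_pos|^force'; done; for i in 1 2 3; do python3 -m pendant '[[[1,0,0,0,0],[1,0,0,0,0],[1,0,0,0,0]]]'| egrep 'ee_pos|rot|^force'; done
```

```text
ee_pos: [0.584, -0.0563, 0.07]
force: [-8.0, -1.6, -1.4]
ee_pos: [0.5852, -0.0561, 0.0699]
force: [-8.3, -2.2, -0.8]
ee_pos: [0.5852, -0.0561, 0.0699]
tcp_rot: [[0.988, 0.151, -0.006], [0.151, -0.988, -0.0], [-0.006, -0.001, -1.0]]
force: [-7.8, -1.1, -1.9]
ee_pos: [0.5852, -0.0561, 0.0699]
tcp_rot: [[0.988, 0.151, -0.006], [0.151, -0.988, -0.0], [-0.006, -0.001, -1.0]]
force: [-7.9, -1.9, -0.9]
ee_pos: [0.5852, -0.0561, 0.0699]
tcp_rot: [[0.988, 0.151, -0.006], [0.151, -0.988, -0.0], [-0.006, -0.001, -1.0]]
force: [-7.8, -1.6, -1.9]
```

```bash
python3 -m pendant '[[[1,0.2,0.03,0,0],[1,0,0,0,0],[1,0,0,0,0],[1,0,0,0,0],[1,0,0,0,0],[1,0,0,0,0]]]' ; python3 - <<'E'
from m import *
e=np.array([[.988,.152],[-.152,.988]]); a=[]
for n in("scene","side"):
    p=read_camera(n); X,ok=pts(p); hsv=cv2.cvtColor(p["frame"],cv2.COLOR_RGB2HSV)
    c=p["frame"][120:260,170:310] if n=="scene" else p["frame"][110:230,170:290]
    a.append(cv2.resize(c,(400,400))[...,::-1])
cv2.imwrite("pics/end.png",np.hstack(a))
print([np.round(get_obs()["force"],1) for _ in range(2)])
E
```

```text
time: 16.78
ee_pos: [0.5865, -0.0559, 0.0698]
tcp_rot: [[0.988, 0.151, -0.008], [0.151, -0.988, -0.0], [-0.008, -0.001, -1.0]]
force: [-8.3, -1.2, -0.6]
grip_width: 0.271
gripper_force: 80.2
[array([-9. , -1.4, -0.7]), array([-9. , -1.4, -0.7])]
```

View pics/end.png

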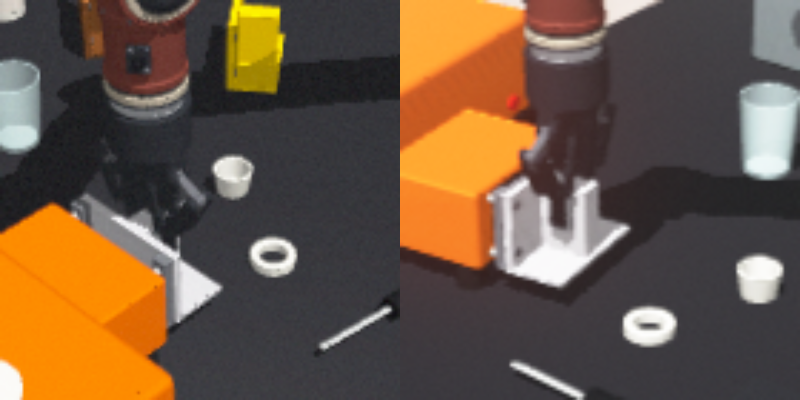

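The cover sits flat on the frame with its edges matching (left (80-185,195-320)). The push is steady at about 9 to 10 N, so I hand the job in.

```bash
python3 -c "
from bench import *
print(job_done())"
```

```text
the job is handed in; nothing more can be done
None
```

The drawer is home, and the cover is gripped and pressed squarely on the seal frame with a steady 9 N or so at the wrist; I handed the job in at about 17 s, but the hand-in returned no verdict.

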